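# Close and start the bread-label printer after a roll change

### The job

A new roll of labels has just been loaded into the label printer. Push its lid shut, without slamming it, until it latches, then switch the power on at the rocker, and then press the wide feed key all the way down and let it come up again. Do not press the pause key, do not pull the lid further open, and leave the bread and everything else on the bench where it is.

Things in the scene. Friction and masses are not known exactly. Their poses are not given: they have to be found in the camera images.
- printer: grey desktop label printer, fixed. Case 240 mm deep (its x) x 230 wide (its y) x 100 high; origin at the centre of its underside, x from its front (towards the robot) to its rear, y to its left as the robot sees it. The front 70 mm of the case top is a flat control deck; on it from left to right, 68 mm apart, 88 mm in front of the origin: power rocker, round pause key, wide feed key
- lid (a joint): hinge angle of the lid (rad): 0 = shut and latched, growing as it opens, 1.05 to 1.45 at the start. Stiff hinge: it stays where left (below 0.25 it may sink slowly) and takes 1 to 3 N at the front edge to swing. Shut but unlatched it rests on sprung catches at about 0.075 (front edge 12 mm up); 6 to 7 N straight down near the front edge pushes it over them: it snaps to 0 and stays
- lid_hinge (a point): middle of the lid's hinge line, which runs along the printer's y, 110 mm behind the printer's origin, 100 mm above the table. The lid is a shell 230 mm wide and 158 mm long with a window in its flat outer face; shut, that face slopes down to the front by 0.2 rad (front edge 36 mm above the hinge line, rear edge 68 mm)
- lid_press (a point): point on the lid's outer (upper) face, mid-width, 18 mm from the front edge. With the lid shut it lies 140 mm in front of the hinge line and 40 mm above it; with the lid at angle a it is turned by a about the hinge line, up and to the rear, so the outer face of the open lid looks away from the robot
- power_rocker (a joint): angle of the power rocker (rad): 0 = off, its left end standing up; 0.42 = on, its left end down and its right end up. Pressing the left end past the middle (0.21), about 3 to 4 N, throws it over, and it stays
- rocker_end (a point): top of the rocker's left end, which stands up while off; 14 mm from the pivot. Black rocker, 33 mm long along the printer's y, 20 mm wide, in a bezel 2.5 mm above the deck; this end is about 11 mm above the deck while off, 5 mm when on
- feed_key (a joint): how far the feed key is down (m): 0 = up, 0.004 = fully down; sprung, takes about 4 N fully down and comes up by itself
- feed_top (a point): centre of the top of the feed key, the wide oblong key at the right end of the deck: 40 mm along the printer's y, 18 mm along its x, standing 7 mm above the deck
- pause_key (a joint): how far the pause key is down (m): 0 = up, 0.004 = fully down; sprung like the feed key
- pause_top (a point): centre of the top of the pause key, the small round key (18 mm across) in the middle of the deck, standing 7 mm above it
- spare_roll: spare roll of labels standing on end, cream paper ring 92 mm across, 60 mm tall; origin at the centre of its underside
- dredger: aluminium flour shaker with a domed top, 72 mm across, 113 mm tall; origin at the centre of its underside
- empty_core: empty cardboard core of the old roll, standing on end in front of the printer, 42 mm across, 62 mm tall, only 30 g and easily knocked over; origin at the centre of its underside
- loaf: long brown loaf, 250 x 115 x 95 mm; origin at the centre of its underside, x along it
- scraper: bench scraper lying flat, steel blade with a wooden grip, 97 x 150 mm, 23 mm high; origin under the middle of the blade
- brush: pastry brush with a wooden handle, 200 mm long, lying; origin under its middle, x along it
- bun: round bread bun, 92 mm across, 56 mm high; origin at the centre of its underside

How it is judged:
On the way, in this order (a step that is already met when the one before it is completed fails the run):
1. the lid is shut and latched (value of joint lid below 0.025 rad), for 0.2 s.
2. the power rocker is on (value of joint power_rocker above 0.36 rad), for 0.2 s.
3. the feed key is pressed down (value of joint feed_key above 0.003 m), for 0.1 s.
At the end, for the whole second after the job is handed in: the lid is latched (under 0.025 rad), the rocker is on (over 0.36 rad), the feed key has been down by more than 3 mm after that and is up again, the pause key is up, and the seven loose things are within 20 mm of where they stood (value of joint lid below 0.025 rad and value of joint power_rocker above 0.36 rad and value of joint each of feed_key, pause_key below 0.001 m and distance of each of spare_roll, dredger, empty_core, loaf, scraper, brush, bun from where it was at the start of the episode below 0.02 m); the robot touches nothing.
It fails at once if the pause key is pressed (value of joint pause_key above 0.002 m).
It fails at once if the power is switched on before the lid is latched, or the feed key is pressed before the power is on ((value of joint power_rocker above 0.25 rad and value of joint lid above 0.04 rad) or (value of joint feed_key above 0.002 m and value of joint power_rocker below 0.2 rad)).
It fails at once if the lid is slammed (front edge faster than about 0.6 m/s) (value of joint lid above 0.12 rad and velocity of joint lid below -4 rad/s).
It fails at once if the lid is pulled further open (value of joint lid above 1.58 rad).
It fails at once if a loose thing on the bench is shoved, knocked over or picked up (over 20 mm) (distance of any of spare_roll, dredger, empty_core, loaf, scraper, brush, bun from where it was at the start of the episode above 0.02 m).
It also fails if it takes over 42 s, if anything falls off the work surface, if the arm or the gripper's body presses on something with over 40 N, if the wrist force passes 120 N, or if a joint passes its speed limit or range.

### The arm

A 6-joint arm with a two-finger parallel gripper is mounted at the origin on the work surface. World frame = base frame: x ahead of the robot, y to its left, z up, the work surface at z = 0. Lengths are in m, angles in rad, forces in N, time in s.
With the tool pointing down it reaches from about 0.25 to 0.8 m from the base axis. Payload 3.9 kg.
Tool frame: the origin (TCP) lies between the finger pads; the fingertips stand 19 mm ahead of it and the grasp point (between the pads) is the TCP (arm.tip_extent is the distance from the TCP to the fingertips, in m); x points along the fingers, y is the direction in which the jaws open and shut, and the axes are right-handed (so a half turn about x gives the same grasp; the last joint's range is limited). The gripper opens to 85 mm and grips with 20 to 120 N. Pads are 22 mm wide; open, the fingers measure 114 mm over their backs; the gripper's body (76 mm by 85 mm) begins 54 mm behind the grasp point. The pads swing forward as they close: fully open they stand 13 mm farther back than shut.
Start: joints at [-1.187, 0.26, -0.138, 1.173, 0, 1.571], TCP at [0.197, -0.487, 0.25] pointing down, gripper open.
Joint ranges: [-2.78, 2.78], [-0.83, 1.72], [-1.28, 1.37], [-1.9, 2.12], [-1.57, 1.48], [-3.14, 3.14]. Speed limits (rad/s): [2.57, 2.57, 3.14, 3.14, 3.14, 3.14].

### API

Orientations are given as a unit quaternion [w, x, y, z].
In Python, from station import arm gives the robot as it stands.
- The arm moves only by the tool jog_arm, never from a script. Its argument "commands" is a list of rows, each a list of 7 numbers: the shift along the tool's x, y, z in m, then the turn, a rotation vector about the tool's x, y, z in degrees, then the opening, from 0 (shut) to 1 (fully open). A call has exactly 5 rows; each row is the pose to reach, as a shift and turn from the pose measured when the call began, along the tool's axes at that moment; what a row does not reach only later rows make up. A row lasts 1/10 s, in which the tool goes at most 50 mm and 8.59 degrees, less where a joint would pass 70% of its speed; a pose out of reach is approached as far as the arm can. A call with a gripper value outside its range is refused whole. The fingers move at their own pace and stop on an object; the grip force is fixed at half the most. Time passes only in rows, so rows that repeat a pose let the fingers close, or fill a call up. It gives the time, the measured TCP pose, the force and the opening at its end, in the units of the state.
- arm.get_obs(): the state, without advancing time (a new reading comes with each control period).
- arm.snapshot(name): name is "scene" or "top" or "wrist"; returns a dict with "pixels" (384x512x3 uint8, red, green, blue), "mtx" (3x3 intrinsics, pixels), "R" (3x3) and "t" (3): a world point X has camera coordinates R X + t. Camera axes: x right, y down, z forward; pixel columns grow to the right and rows downward; lengths in m; the calibration is good to about 2 mm. The wrist camera is an equidistant fisheye: a pixel r from the principal point sees the ray r / f radians off the axis. A picture is of the moment at which its call begins. There is no depth.
- arm.hand_in(): hands the job in, once; it reports no verdict.
The state is a dict: "time_s": time; "joint_pos": joint angles; "qd": joint speeds; "effort": joint torques, N m; "eef_pos": TCP position; "eef_rot": TCP orientation; "ft_force": force on the tool from outside, world axes, zero at the start; "ft_torque": the same for the moment, N m; "opening": finger opening in m.
Only numpy, scipy, OpenCV 4.12 (cv2) and the standard library are available. Lean on these libraries where they do the work, as an engineer would, in place of code of your own. Each camera call takes 0.05 s, during which the arm holds its last target.

## Working session

There is one attempt and no reset: what is moved stays moved. The work goes in short steps, Python scripts to look and compute and a tool call to move; the robot and the scene stay as the last step left them, time stands still between calls to the robot, and variables do not carry over. Pictures are saved under pics/ and viewed, and the job is handed in when it is done.

Besides the shell and the picture viewer there is one more tool, called after "Emit:" in YAML: its name, and indented under it one key for each argument. jog_arm: Moves the arm, as the interface text tells. Its arguments: {"type":"object","properties":{"commands":{"type":"array","items":{"type":"array","items":{"type":"number"}}}},"required":["commands"]}

```bash
ls; mkdir -p pics; python3 - <<'E'
from station import arm
import cv2,numpy as np
o=arm.get_obs();print(o)
for n in("scene","top","wrist"):
    s=arm.snapshot(n);cv2.imwrite(f"pics/{n}0.png",s["pixels"][:,:,::-1]);np.savez(f"{n}0.npz",**{k:s[k] for k in("pixels","mtx","R","t")});print(n,s["mtx"].tolist(),s["R"].round(4).tolist(),s["t"])
E
```

```text
pics
{'time_s': 0.0, 'joint_pos': array([-1.18698109e+00,  2.60649189e-01, -1.39368310e-01,  1.17270047e+00,
        9.04879949e-06,  1.57076375e+00]), 'qd': array([ 0.00010936,  0.00051831, -0.00016931, -0.00012361, -0.00158975,
        0.00093594]), 'effort': array([-1.69353767e-03, -4.05681002e+01,  2.53921115e+01,  1.87242741e-02,
       -1.86172547e-04,  9.38983675e-06]), 'eef_pos': array([ 0.19635331, -0.48620426,  0.24948342]), 'eef_rot': array([-0.13421147, -0.69399689, -0.13554656,  0.69424976]), 'ft_force': array([-0.59035398,  0.47509118, -0.14179072]), 'ft_torque': array([-0.02192433,  0.00814914, -0.04027542]), 'opening': 0.08531288586828462}
scene [[467.875414729542, 0.0, 255.7193795439106], [0.0, 467.875414729542, 182.38582486902794], [0.0, 0.0, 1.0]] [[0.8163, 0.5775, 0.0141], [0.4583, -0.6326, -0.6243], [-0.3516, 0.5161, -0.7811]] [-0.4952108  -0.19965722  1.62378572]
top [[469.77438102027145, 0.0, 253.1407112998167], [0.0, 469.77438102027145, 192.47768751305557], [0.0, 0.0, 1.0]] [[0.0135, -0.9999, 0.0046], [-0.9726, -0.0142, -0.2321], [0.2321, -0.0013, -0.9727]] [-0.00618632  0.61270017  1.18560509]
wrist [[297.3186396354542, 0.0, 259.9976493577981], [0.0, 297.3186396354542, 190.7354737269098], [0.0, 0.0, 1.0]] [[0.3753, -0.9269, -0.0011], [-0.8854, -0.3589, 0.2953], [-0.2741, -0.1099, -0.9554]] [-0.52564944 -0.03918053  0.38029972]
```

View pics/scene0.png

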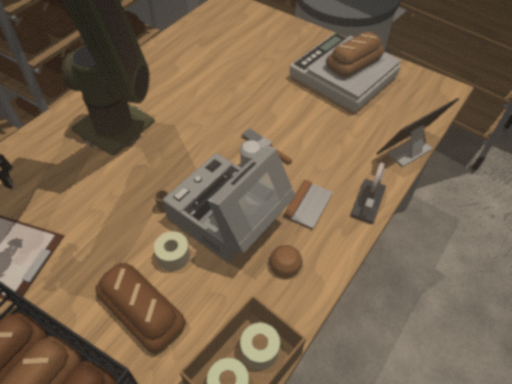

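View pics/top0.png

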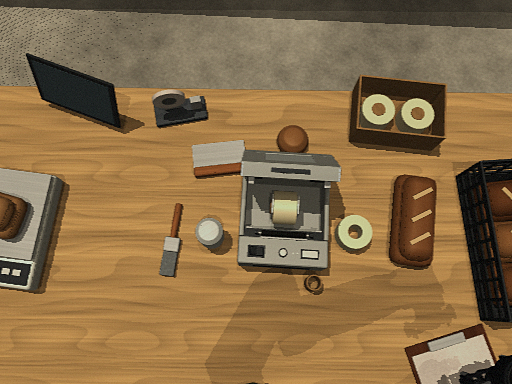

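View pics/wrist0.png

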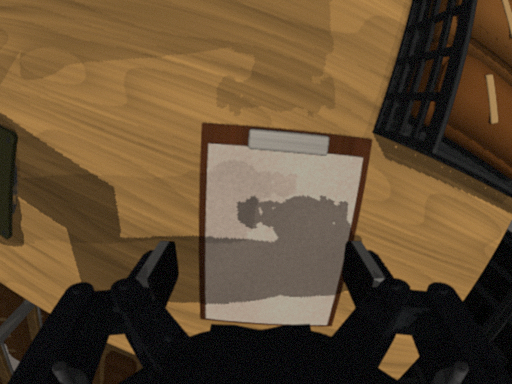

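```bash
python3 - <<'E'
import cv2
a=cv2.imread("pics/top0.png")[140:300,180:380];cv2.imwrite("pics/topz.png",cv2.resize(a,None,fx=4,fy=3.75*1,interpolation=cv2.INTER_CUBIC)[:600])
a=cv2.imread("pics/scene0.png")[120:270,140:310];cv2.imwrite("pics/scenez.png",cv2.resize(a,None,fx=4,fy=4,interpolation=cv2.INTER_CUBIC))
E
```

```text
(no output)
```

View pics/topz.png

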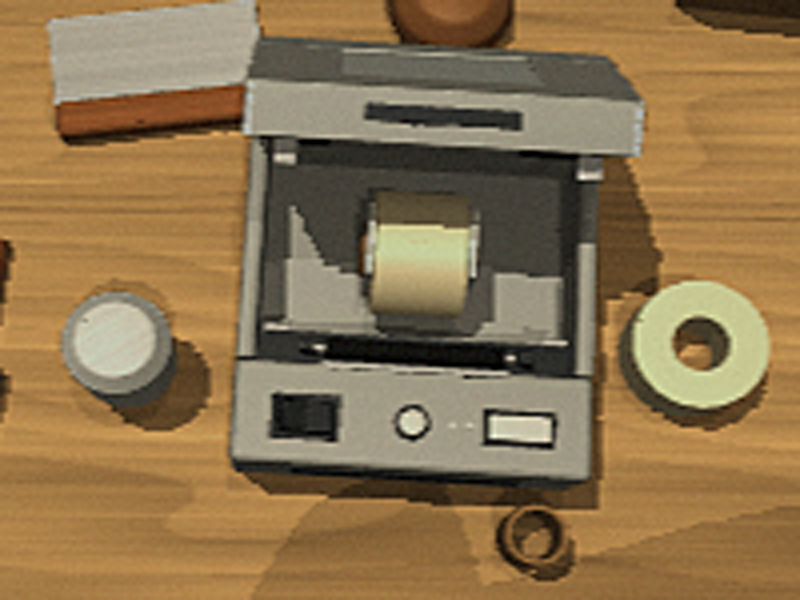

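View pics/scenez.png

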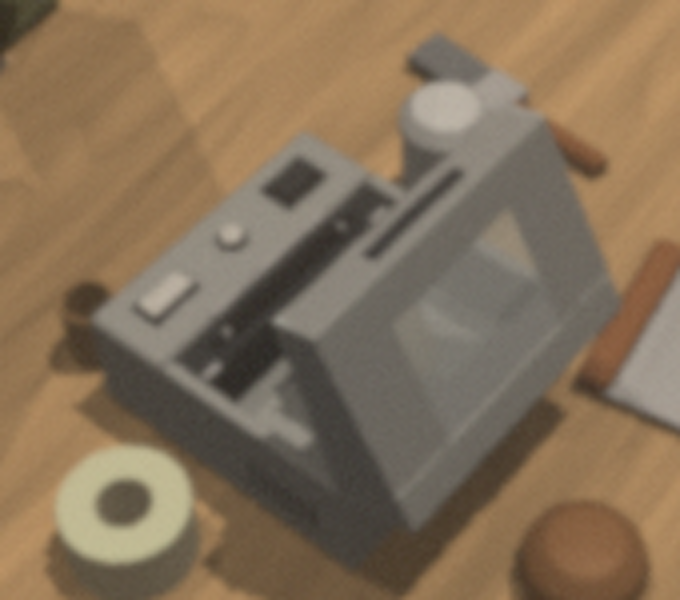

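```bash
cat > h.py <<'E'
import numpy as np,cv2
def cam(n): return dict(np.load(n+".npz"))
def P(c): return c["mtx"]@np.hstack([c["R"],c["t"].reshape(3,1)])
def tri(a,pa,b,pb):
    X=cv2.triangulatePoints(P(a),P(b),np.array(pa,float).reshape(2,1),np.array(pb,float).reshape(2,1));X=X[:3,0]/X[3,0]
    e=[np.linalg.norm(proj(c,X)-p) for c,p in((a,pa),(b,pb))]
    return X,e
def proj(c,X):
    q=P(c)@np.append(X,1);return q[:2]/q[2]
def onz(c,p,z):
    d=c["R"].T@np.linalg.inv(c["mtx"])@np.array([p[0],p[1],1.]);o=-c["R"].T@c["t"];return o+d*(z-o[2])/d[2]
E
python3 - <<'E'
from h import *
T=cam("top0");S=cam("scene0")
tz=lambda x,y:(180+x/4-.4,140+y/3.75-.4); sz=lambda x,y:(140+x/4-.4,120+y/4-.4)
for n,a,b,z in [("rock",(304,417),(293,182),.105),("pause",(412,421),(231,235),.107),("feed",(520,428),(166,296),.107),("lidR",(642,102),(318,345),0),("lidL",(252,82),(545,118),0)]:
    X,e=tri(T,tz(*a),S,sz(*b));print(n,X.round(4),np.round(e,1), onz(T,tz(*a),z).round(4) if z else "", onz(S,sz(*b),z).round(4) if z else "")
E
```

```text
rock [ 0.4538 -0.0058  0.101 ] [0. 0.] [ 0.4533 -0.0058  0.105 ] [ 0.4562 -0.0083  0.105 ]
pause [ 0.4516 -0.074   0.1053] [0.1 0. ] [ 0.4513 -0.074   0.107 ] [ 0.4527 -0.0749  0.107 ]
feed [ 0.4484 -0.1422  0.103 ] [0.2 0.2] [ 0.4476 -0.1422  0.107 ] [ 0.4512 -0.1439  0.107 ]
lidR [ 0.6338 -0.1962  0.2555] [0.6 0.6]  
lidL [0.6427 0.0294 0.2593] [0.9 0.8]
```

```bash
cat >> h.py <<'E'
from scipy.spatial.transform import Rotation as Ro
def st():
    from station import arm
    o=arm.get_obs();q=o["eef_rot"];R=Ro.from_quat([q[1],q[2],q[3],q[0]]).as_matrix()
    return arm,o,R
def to(X,R,p): return (R.T@(np.array(X)-p)).round(4)
E
python3 - <<'E'
from h import *
arm,o,R=st();print(arm.tip_extent,R.round(3))
p=o["eef_pos"]
print(to([.4,-.35,.42],R,p),to([.70,-.08,.42],R,p))
# desired R: x down, y world -y? options
for yaw in(-.04,-.04+np.pi):
    y=np.array([-np.sin(yaw),np.cos(yaw),0]);x=np.array([0,0,-1.]);D=np.c_[x,y,np.cross(x,y)]
    print(Ro.from_matrix(R.T@D).as_rotvec(degrees=True))
E
```

```text
0.019 [[-0.001  0.374 -0.927]
 [ 0.001 -0.927 -0.374]
 [-1.    -0.002  0.   ]]
[-0.1703 -0.0504 -0.2398] [-0.1701 -0.1885 -0.6191]
[-1.55717287e+02 -1.24487880e-01  2.73060276e-02]
[2.42826633e+01 1.97926840e-02 9.02346291e-02]
```

Emit:
jog_arm:
  commands:
    - [-0.04,-0.006,-0.02,-6,0,0,0]
    - [-0.08,-0.012,-0.04,-12,0,0,0]
    - [-0.12,-0.02,-0.07,-18,0,0,0]
    - [-0.15,-0.03,-0.1,-24,0,0,0]
    - [-0.17,-0.042,-0.14,-30,0,0,0]

```text
time_s: 0.65
eef_pos: [0.3111, -0.3952, 0.4221]
eef_rot: [0.311, 0.635, 0.31, -0.635]
ft_force: [0.2, -1.0, -0.5]
opening: 0.0121
```

```bash
python3 - <<'E'
from h import *
arm,o,R=st();p=o["eef_pos"];print(p,R.round(2))
print(to([.71,-.084,.40],R,p))
yaw=-.04;y=np.array([np.cos(yaw),np.sin(yaw),0]);x=np.array([0,0,-1.]);D=np.c_[x,y,np.cross(x,y)]
print(Ro.from_matrix(R.T@D).as_rotvec(degrees=True))
E
```

```text
[ 0.31109182 -0.39515777  0.42211302] [[ 0.    0.79 -0.61]
 [-0.   -0.61 -0.79]
 [-1.    0.    0.  ]]
[ 0.0221  0.1238 -0.4905]
[-35.58314562   0.04774549  -0.08003322]
```

Emit:
jog_arm:
  commands:
    - [0,0.01,-0.04,-4,0,0,0]
    - [0,0.022,-0.085,-8,0,0,0]
    - [0,0.034,-0.13,-12,0,0,0]
    - [0,0.046,-0.175,-16,0,0,0]
    - [0,0.058,-0.22,-20,0,0,0]

```text
time_s: 1.15
eef_pos: [0.4931, -0.2557, 0.4219]
eef_rot: [-0.418, -0.571, -0.417, 0.571]
ft_force: [0.0, -0.9, 0.6]
opening: 0.0001
```

```bash
cat > n.py <<'E'
from h import *
import sys
arm,o,R=st();p=o["eef_pos"];print(o["time_s"],p.round(4),R.round(2).tolist(),o["ft_force"].round(1),o["opening"])
yaw=-.04;y=np.array([np.cos(yaw),np.sin(yaw),0]);x=np.array([0,0,-1.]);D=np.c_[x,y,np.cross(x,y)]
print(Ro.from_matrix(R.T@D).as_rotvec(degrees=True))
for a in sys.argv[1:]: print(to(eval("["+a+"]"),R,p))
E
python3 n.py .71,-.084,.40
```

```text
1.15 [ 0.4931 -0.2557  0.4219] [[0.0, 0.95, -0.3], [-0.0, -0.3, -0.95], [-1.0, 0.0, 0.0]] [ 0.  -0.9  0.6] 0.00014320438793131342
[-15.41493205   0.06676096  -0.04998514]
[ 0.0218  0.1544 -0.2295]
```

Emit:
jog_arm:
  commands:
    - [0,0.025,-0.035,-3,0,0,0]
    - [0,0.05,-0.075,-6,0,0,0]
    - [0,0.075,-0.115,-9,0,0,0]
    - [0,0.1,-0.155,-12,0,0,0]
    - [0,0.125,-0.19,-15.4,0,0,0]

```text
time_s: 1.65
eef_pos: [0.6712, -0.1107, 0.4216]
eef_rot: [-0.491, -0.509, -0.49, 0.509]
ft_force: [-0.0, -0.4, 0.2]
opening: -0.0003
```

```bash
python3 n.py .73,-.084,.40; python3 - <<'E'
from station import arm
import cv2,numpy as np
for n in("scene","top","wrist"):
    s=arm.snapshot(n);cv2.imwrite(f"pics/{n}1.png",s["pixels"][:,:,::-1]);np.savez(f"{n}1.npz",**{k:s[k] for k in("pixels","mtx","R","t")})
a=cv2.imread("pics/scene1.png")[80:270,140:340];cv2.imwrite("pics/scenez1.png",cv2.resize(a,None,fx=3,fy=3,interpolation=cv2.INTER_CUBIC))
E
```

```text
1.65 [ 0.6712 -0.1107  0.4216] [[0.0, 1.0, -0.04], [-0.0, -0.04, -1.0], [-1.0, 0.0, 0.0]] [-0.  -0.4  0.2] -0.0002539706752251102
[ 0.17147405  0.0641689  -0.02992643]
[ 0.0216  0.0578 -0.0289]
```

View pics/wrist1.png

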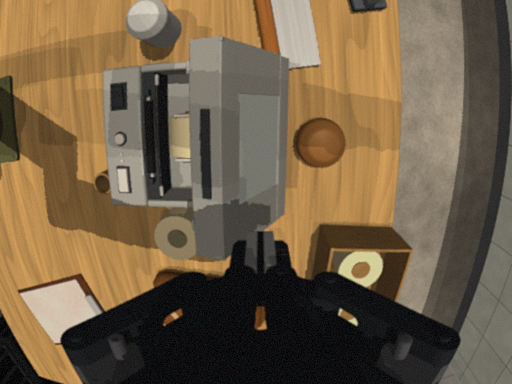

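View pics/scenez1.png

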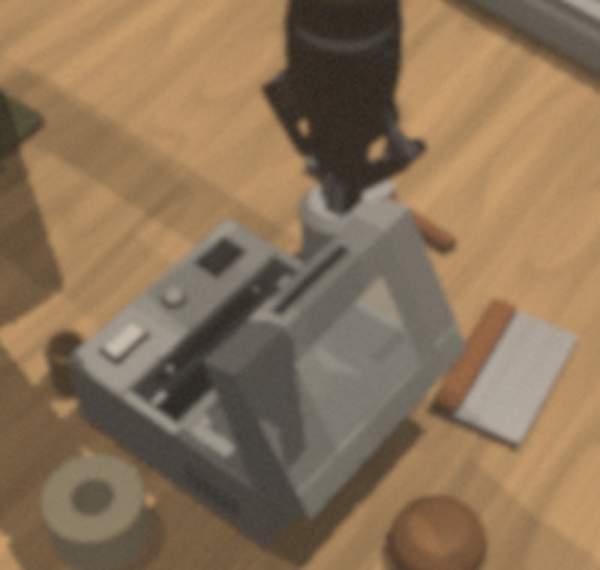

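```bash
python3 - <<'E'
import cv2
a=cv2.imread("pics/wrist1.png")[30:270,90:330];cv2.imwrite("pics/wz1.png",cv2.resize(a,None,fx=2.5,fy=2.5,interpolation=cv2.INTER_CUBIC))
E
cat >> h.py <<'E'
def ray(c,p):
    u=np.array([p[0]-c["mtx"][0,2],p[1]-c["mtx"][1,2]]);r=np.linalg.norm(u);th=r/c["mtx"][0,0]
    d=np.append(u/r*np.sin(th),np.cos(th));return -c["R"].T@c["t"],c["R"].T@d
def wz(c,p,z):
    o,d=ray(c,p);return o+d*(z-o[2])/d[2]
E
python3 - <<'E'
from h import *
W=cam("wrist1")
for p,z in [((119,96),.105),((119.5,138.5),.107),((124,179),.107)]: print(wz(W,p,z).round(4))
E
```

```text
[ 0.4573 -0.0077  0.105 ]
[ 0.4525 -0.0751  0.107 ]
[ 0.4513 -0.1417  0.107 ]
```

View pics/wz1.png

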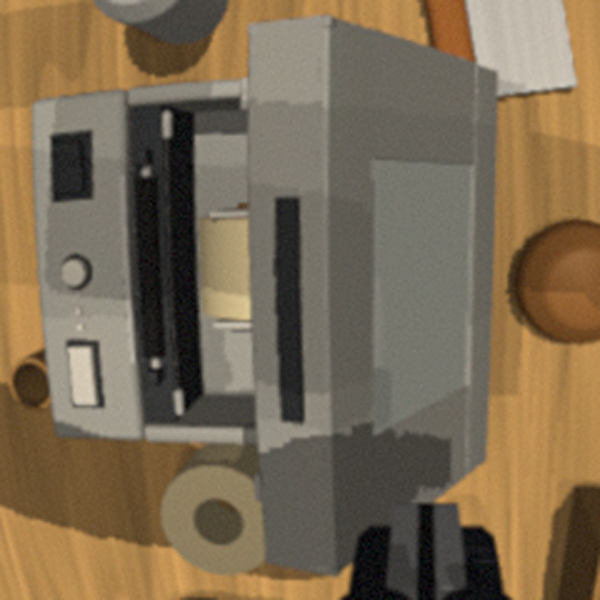

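Emit:
jog_arm:
  commands:
    - [0,0.02,-0.01,0,0,0,0]
    - [0,0.04,-0.02,0,0,0,0]
    - [0,0.058,-0.029,0,0,0,0]
    - [0.02,0.058,-0.029,0,0,0,0]
    - [0.05,0.058,-0.029,0,0,0,0]

```text
time_s: 2.3
eef_pos: [0.7335, -0.0848, 0.3682]
eef_rot: [-0.49, -0.508, -0.491, 0.51]
ft_force: [1.9, -0.6, 0.9]
opening: -0.0002
```

```bash
python3 n.py .73,-.084,.258;
```

```text
2.3 [ 0.7335 -0.0848  0.3682] [[-0.0, 1.0, -0.04], [-0.0, -0.04, -1.0], [-1.0, -0.0, 0.0]] [ 1.9 -0.6  0.9] -0.0002342700882438116
[0.13351122 0.06596733 0.13066028]
[ 0.1102 -0.0032 -0.0008]
```

```bash
python3 - <<'E'
from h import *
W=cam("wrist1");T=cam("top0")
for p,q in [((221,36),(252,82)),((225,258.8),(642,102))]:
    tz=lambda x,y:(180+x/4-.4,140+y/3.75-.4)
    o,d=ray(W,p);o2=-T["R"].T@T["t"];d2=onz(T,tz(*q),0)-o2
    s=np.linalg.lstsq(np.c_[d,-d2],o2-o,rcond=None)[0];print((o+d*s[0]).round(4),(o2+d2*s[1]).round(4))
E
```

```text
[0.6427 0.0308 0.2592] [0.6413 0.0279 0.2587]
[ 0.6334 -0.1984  0.2599] [ 0.6318 -0.1965  0.259 ]
```

Emit:
jog_arm:
  commands:
    - [0.03,-0.003,0,0,0,0,0]
    - [0.06,-0.003,0,0,0,0,0]
    - [0.09,-0.003,0,0,0,0,0]
    - [0.11,-0.003,0,0,0,0,0]
    - [0.112,-0.003,0,0,0,0,0]

```text
time_s: 2.8
eef_pos: [0.7272, -0.0857, 0.2532]
eef_rot: [-0.488, -0.507, -0.492, 0.512]
ft_force: [-0.8, -0.2, -0.2]
opening: 0.0001
```

```bash
python3 n.py .70,-.084,.258;
```

```text
2.8 [ 0.7272 -0.0857  0.2532] [[-0.01, 1.0, -0.04], [-0.0, -0.04, -1.0], [-1.0, -0.01, 0.0]] [-0.8 -0.2 -0.2] 9.313743148426568e-05
[0.04103258 0.05533449 0.51578395]
[-0.0045 -0.0273 -0.0007]
```

Emit:
jog_arm:
  commands:
    - [0,-0.012,0,0,0,0,0]
    - [0,-0.025,0,0,0,0.5,0]
    - [0,-0.038,0,0,0,0.5,0]
    - [0,-0.052,0,0,0,0.5,0]
    - [0,-0.066,0,0,0,0.5,0]

```text
time_s: 3.3
eef_pos: [0.6608, -0.0839, 0.2559]
eef_rot: [0.491, 0.51, 0.489, -0.51]
ft_force: [-0.4, 0.1, 0.0]
opening: -0.0
```

```bash
python3 n.py .65,-.084,.253 .621,-.084,.248;
```

```text
3.3 [ 0.6608 -0.0839  0.2559] [[0.0, 1.0, -0.04], [-0.0, -0.04, -1.0], [-1.0, 0.0, 0.0]] [-0.4  0.1  0. ] -5.189320052495214e-06
[-0.02435909  0.07874115 -0.12579476]
[ 0.0029 -0.0108  0.0005]
[ 0.0078 -0.0398  0.0017]
```

Emit:
jog_arm:
  commands:
    - [0.002,-0.012,0,0,0,0,0]
    - [0.004,-0.025,0,0,0,0,0]
    - [0.007,-0.038,0.001,0,0,0,0]
    - [0.01,-0.049,0.002,0,0,0,0]
    - [0.015,-0.06,0.002,0,0,0,0]

```text
time_s: 3.8
eef_pos: [0.6018, -0.0841, 0.2441]
eef_rot: [0.492, 0.512, 0.487, -0.509]
ft_force: [0.1, 0.6, 4.8]
opening: 0.0001
```

```bash
python3 n.py .574,-.084,.223 .555,-.084,.204;python3 - <<'E'
from station import arm
import cv2,numpy as np
a=arm.snapshot("scene")["pixels"][80:270,140:340,::-1];cv2.imwrite("pics/scenez2.png",cv2.resize(a,None,fx=3,fy=3,interpolation=cv2.INTER_CUBIC))
E
```

```text
3.8 [ 0.6018 -0.0841  0.2441] [[0.01, 1.0, -0.04], [-0.0, -0.04, -1.0], [-1.0, 0.01, 0.0]] [0.1 0.6 4.8] 0.00011006325299092731
[-0.07890132  0.07621287 -0.4830322 ]
[ 0.0209 -0.0279  0.0011]
[ 0.0397 -0.0471  0.0018]
```

View pics/scenez2.png

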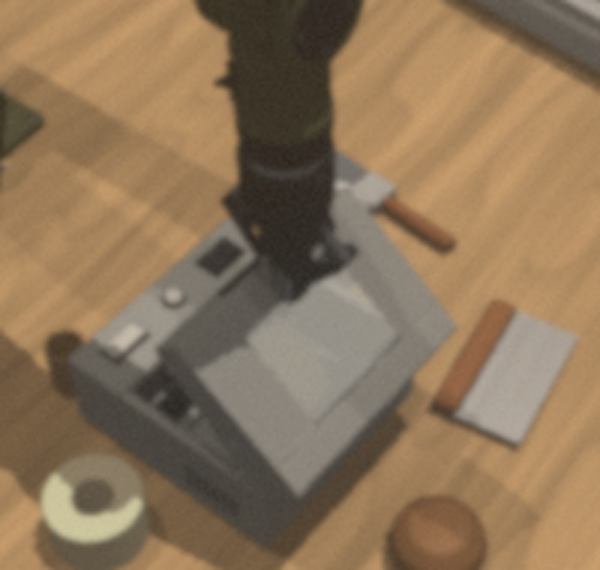

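Emit:
jog_arm:
  commands:
    - [0.007,-0.012,0,0,0,0,0]
    - [0.014,-0.021,0.001,0,0,0,0]
    - [0.022,-0.029,0.001,0,0,0,0]
    - [0.031,-0.038,0.001,0,0,0,0]
    - [0.04,-0.047,0.002,0,0,0,0]

```text
time_s: 4.35
eef_pos: [0.5528, -0.0845, 0.2046]
eef_rot: [0.492, 0.512, 0.487, -0.509]
ft_force: [0.5, 0.8, 0.3]
opening: 0.0001
```

```bash
python3 n.py .540,-.081,.181 .530,-.080,.169
```

```text
4.35 [ 0.5528 -0.0845  0.2046] [[0.01, 1.0, -0.04], [-0.0, -0.04, -1.0], [-1.0, 0.01, 0.0]] [0.5 0.8 0.3] 0.00012928579024031603
[-0.12862751  0.08895346 -0.41151815]
[ 0.0235 -0.0131 -0.003 ]
[ 0.0354 -0.0232 -0.0036]
```

Emit:
jog_arm:
  commands:
    - [0.008,-0.008,0,0,0,0,0]
    - [0.016,-0.015,0,0,0,0,0]
    - [0.022,-0.021,0,0,0,0,0]
    - [0.028,-0.026,0,0,0,0,0]
    - [0.033,-0.03,0,0,0,0,0]

```text
time_s: 4.85
eef_pos: [0.523, -0.0835, 0.1715]
eef_rot: [0.492, 0.512, 0.487, -0.509]
ft_force: [-0.1, -0.1, 0.6]
opening: -0.0002
```

```bash
python3 n.py .520,-.080,.155;python3 - <<'E'
from station import arm
import cv2,numpy as np
a=arm.snapshot("scene")["pixels"][80:270,140:340,::-1];cv2.imwrite("pics/scenez3.png",cv2.resize(a,None,fx=3,fy=3,interpolation=cv2.INTER_CUBIC))
E
```

```text
4.85 [ 0.523  -0.0835  0.1715] [[0.01, 1.0, -0.04], [-0.0, -0.04, -1.0], [-1.0, 0.01, 0.0]] [-0.1 -0.1  0.6] -0.00015953763570832988
[-0.1478085   0.09616376 -0.44584155]
[ 0.0164 -0.0032 -0.0034]
```

View pics/scenez3.png

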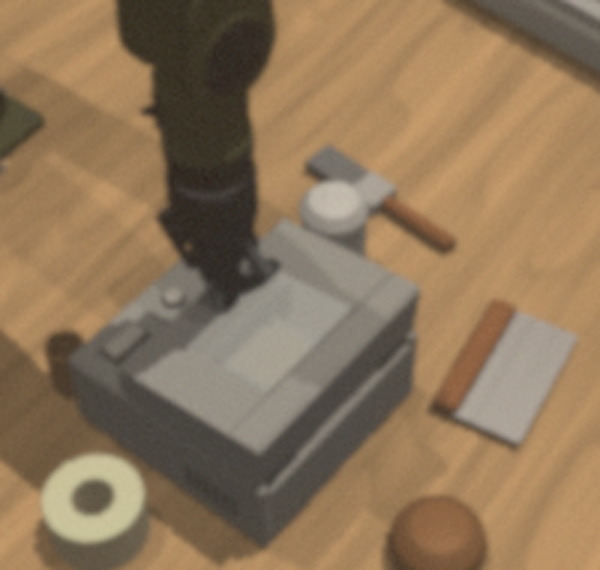

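Emit:
jog_arm:
  commands:
    - [0.003,-0.003,0,0,0,0,0]
    - [0.006,-0.006,0,0,0,0,0]
    - [0.009,-0.008,0,0,0,0,0]
    - [0.012,-0.008,0,0,0,0,0]
    - [0.014,-0.008,0,0,0,0,0]

```text
time_s: 5.4
eef_pos: [0.5141, -0.0831, 0.16]
eef_rot: [0.492, 0.512, 0.487, -0.509]
ft_force: [-10.9, 0.6, 36.1]
opening: -0.0001
```

```bash
python3 n.py
```

```text
5.4 [ 0.5141 -0.0831  0.16  ] [[0.01, 1.0, -0.04], [-0.0, -0.04, -1.0], [-1.0, 0.01, 0.0]] [-10.9   0.6  36.1] -8.270471952338583e-05
[-0.14448993  0.11362347 -0.45830065]
```

Emit:
jog_arm:
  commands:
    - [-0.01,0,0,0,0,0,0]
    - [-0.03,0,0,0,0,0,0]
    - [-0.06,-0.01,-0.02,0,0,0,0]
    - [-0.07,-0.03,-0.055,0,0,0,0]
    - [-0.07,-0.05,-0.09,0,0,0,0]

```text
time_s: 5.9
eef_pos: [0.4681, 0.0096, 0.2309]
eef_rot: [0.492, 0.513, 0.486, -0.509]
ft_force: [0.6, 0.5, -0.0]
opening: -0.0001
```

```bash
python3 n.py .456,.010,.20; python3 - <<'E'
from station import arm
import cv2,numpy as np
for n in("scene","top","wrist"):
    s=arm.snapshot(n);cv2.imwrite(f"pics/{n}4.png",s["pixels"][:,:,::-1]);np.savez(f"{n}4.npz",**{k:s[k] for k in("pixels","mtx","R","t")})
a=cv2.imread("pics/scene4.png")[80:270,140:340];b=cv2.imread("pics/top4.png")[130:320,180:380]
cv2.imwrite("pics/z4.png",cv2.resize(np.hstack([a,b]),None,fx=2,fy=2,interpolation=cv2.INTER_CUBIC))
E
```

```text
5.9 [0.4681 0.0096 0.2309] [[0.01, 1.0, -0.04], [-0.0, -0.04, -1.0], [-1.0, 0.01, 0.0]] [ 0.6  0.5 -0. ] -7.867132019731717e-05
[-0.25195497  0.09292578 -0.62955199]
[ 0.0307 -0.0124  0.0001]
```

View pics/z4.png

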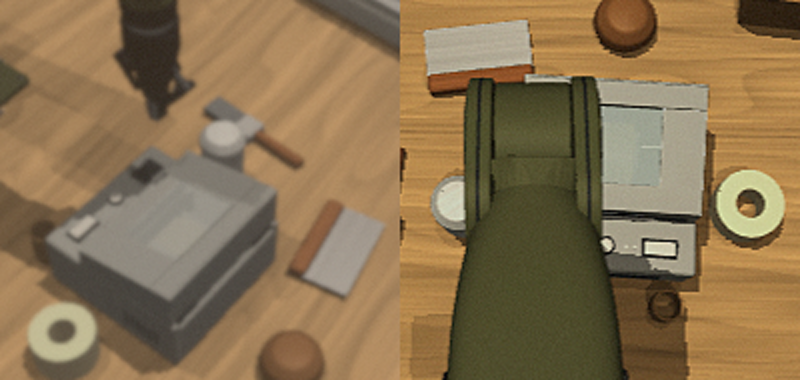

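View pics/wrist4.png

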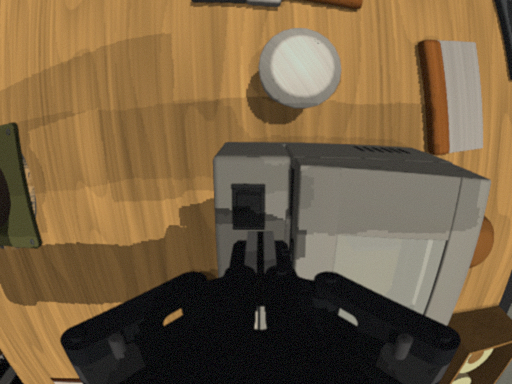

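```bash
python3 - <<'E'
import cv2
a=cv2.imread("pics/wrist4.png")[130:270,200:340];cv2.imwrite("pics/wz4.png",cv2.resize(a,None,fx=4,fy=4,interpolation=cv2.INTER_CUBIC))
E
python3 - <<'E'
from h import *
W=cam("wrist4")
for p,z in [((249,185),.111),((249,230),.105),((232,207),.105),((266,207),.105),((293,160),.136),((293,160),.148)]: print(p,wz(W,p,z).round(4))
E
```

```text
(249, 185) [0.4567 0.0161 0.111 ]
(249, 230) [ 0.4543 -0.0287  0.105 ]
(232, 207) [ 0.4402 -0.0055  0.105 ]
(266, 207) [ 0.4706 -0.0067  0.105 ]
(293, 160) [0.4917 0.0415 0.136 ]
(293, 160) [0.4904 0.044  0.148 ]
```

View pics/wz4.png

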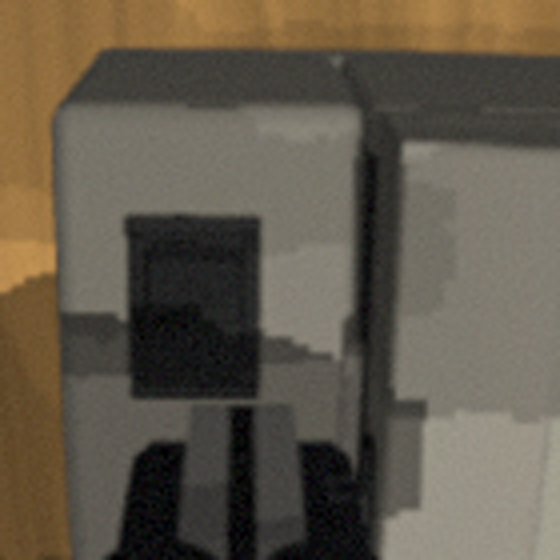

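Emit:
jog_arm:
  commands:
    - [0.02,-0.006,-0.003,0,0,0,0]
    - [0.045,-0.012,-0.003,0,0,-0.6,0]
    - [0.07,-0.012,-0.003,0,0,-0.6,0]
    - [0.085,-0.012,-0.003,0,0,-0.6,0]
    - [0.085,-0.012,-0.003,0,0,-0.6,0]

```text
time_s: 6.55
eef_pos: [0.4529, 0.0127, 0.1416]
eef_rot: [-0.488, -0.507, -0.491, 0.513]
ft_force: [-0.7, 0.5, 0.5]
opening: -0.0001
```

```bash
python3 n.py .456,.013,.130 .456,.013,.124
```

```text
6.55 [0.4529 0.0127 0.1416] [[-0.01, 1.0, -0.04], [-0.0, -0.04, -1.0], [-1.0, -0.01, 0.0]] [-0.7  0.5  0.5] -0.00014654967447680616
[-0.01296881  0.17816486  0.53409644]
[ 0.0116  0.0032 -0.0004]
[ 0.0176  0.0033 -0.0004]
```

Emit:
jog_arm:
  commands:
    - [0.005,0.003,0,0,0,0.5,0]
    - [0.009,0.003,0,0,0,0.5,0]
    - [0.013,0.003,0,0,0,0.5,0]
    - [0.016,0.003,0,0,0,0.5,0]
    - [0.018,0.003,0,0,0,0.5,0]

```text
time_s: 7.05
eef_pos: [0.4563, 0.0124, 0.1241]
eef_rot: [-0.491, -0.509, -0.489, 0.511]
ft_force: [-4.0, 0.7, 19.1]
opening: 0.0001
```

```bash
python3 n.py
```

```text
7.05 [0.4563 0.0124 0.1241] [[0.0, 1.0, -0.04], [-0.0, -0.04, -1.0], [-1.0, 0.0, 0.0]] [-4.   0.7 19.1] 0.00011168912081280801
[-0.00938061  0.19957308 -0.04577312]
```

Emit:
jog_arm:
  commands:
    - [-0.02,0,0,0,0,0,0]
    - [-0.05,0,0.01,0,0,0,0]
    - [-0.07,0,0.05,0,0,0,0]
    - [-0.07,0,0.1,0,0,0,0]
    - [-0.07,0,0.14,0,0,0,0]

```text
time_s: 7.55
eef_pos: [0.4511, -0.1293, 0.1957]
eef_rot: [-0.492, -0.509, -0.488, 0.51]
ft_force: [0.0, 0.5, -0.9]
opening: -0.0001
```

```bash
python3 n.py .4495,-.143,.14 .4495,-.143,.122; python3 - <<'E'
from station import arm
import cv2,numpy as np
for n in("scene","wrist"):
    s=arm.snapshot(n);cv2.imwrite(f"pics/{n}5.png",s["pixels"][:,:,::-1]);np.savez(f"{n}5.npz",**{k:s[k] for k in("pixels","mtx","R","t")})
E
```

```text
7.55 [ 0.4511 -0.1293  0.1957] [[0.0, 1.0, -0.04], [-0.01, -0.04, -1.0], [-1.0, 0.0, 0.01]] [ 0.   0.5 -0.9] -5.931602066337681e-05
[ 0.02239094  0.29627822 -0.18725592]
[ 0.0558 -0.0012  0.0135]
[ 0.0738 -0.0013  0.0134]
```

View pics/wrist5.png

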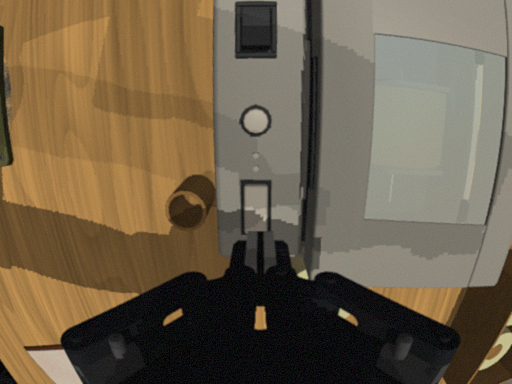

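```bash
python3 - <<'E'
from h import *
W=cam("wrist5")
for p,z in [((256,207),.107),((256,121),.107),((256,30),.105),((256,182),.105),((256,234),.105)]: print(p,wz(W,p,z).round(4))
import cv2
a=cv2.imread("pics/wrist5.png")[0:150,190:340];b=cv2.imread("pics/scene5.png")[120:270,150:300]
cv2.imwrite("pics/z5.png",cv2.resize(np.hstack([a,b]),None,fx=2.66,fy=2.66,interpolation=cv2.INTER_CUBIC))
E
```

```text
(256, 207) [ 0.4486 -0.1402  0.107 ]
(256, 121) [ 0.4516 -0.0752  0.107 ]
(256, 30) [ 0.4546 -0.0089  0.105 ]
(256, 182) [ 0.4495 -0.1209  0.105 ]
(256, 234) [ 0.4474 -0.1641  0.105 ]
```

View pics/z5.png

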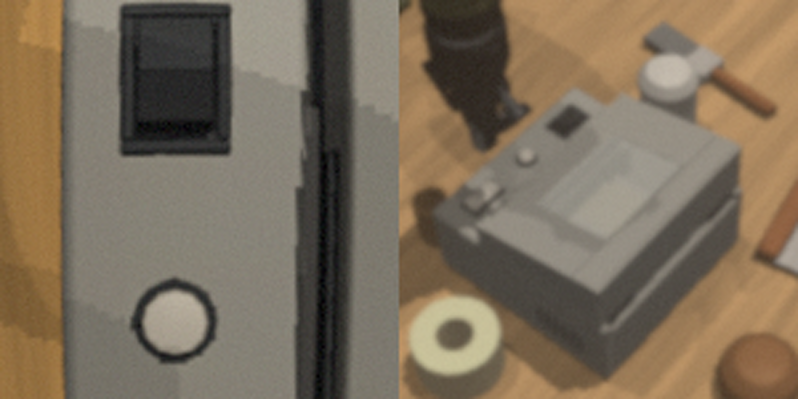

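Emit:
jog_arm:
  commands:
    - [0.015,-0.001,0.012,0,0,0,0]
    - [0.03,-0.001,0.012,0,0.2,0,0]
    - [0.045,-0.001,0.012,0,0.3,0,0]
    - [0.058,-0.001,0.012,0,0.3,0,0]
    - [0.06,-0.001,0.012,0,0.3,0,0]

```text
time_s: 8.15
eef_pos: [0.4478, -0.1426, 0.1335]
eef_rot: [-0.488, -0.511, -0.489, 0.512]
ft_force: [0.8, 0.5, -0.2]
opening: 0.0
```

```bash
python3 n.py .4492,-.142,.121
```

```text
8.15 [ 0.4478 -0.1426  0.1335] [[-0.0, 1.0, -0.05], [0.0, -0.05, -1.0], [-1.0, -0.0, -0.0]] [ 0.8  0.5 -0.2] 1.8490002005615008e-05
[-0.31990263 -0.00185795  0.08233226]
[ 0.0125  0.0014 -0.0007]
```

Emit:
jog_arm:
  commands:
    - [0.004,0.001,0,0,0,0,0]
    - [0.008,0.001,0,0,0,0,0]
    - [0.011,0.001,0,0,0,0,0]
    - [0.013,0.001,0,0,0,0,0]
    - [0.013,0.001,0,0,0,0,0]

```text
time_s: 8.65
eef_pos: [0.4492, -0.1424, 0.1219]
eef_rot: [0.488, 0.511, 0.489, -0.511]
ft_force: [-2.1, 2.4, 9.6]
opening: 0.0001
```

```bash
python3 n.py
```

```text
8.65 [ 0.4492 -0.1424  0.1219] [[0.0, 1.0, -0.05], [0.0, -0.05, -1.0], [-1.0, -0.0, -0.0]] [-2.1  2.4  9.6] 8.086792486366762e-05
[-0.30983557 -0.03257511  0.00049325]
```

Emit:
jog_arm:
  commands:
    - [0.001,0,0,0,0,0,0]
    - [0.002,0,0,0,0,0,0]
    - [0.002,0,0,0,0,0,0]
    - [0.002,0,0,0,0,0,0]
    - [0.002,0,0,0,0,0,0]

```text
time_s: 9.15
eef_pos: [0.4492, -0.1424, 0.1218]
eef_rot: [0.489, 0.512, 0.488, -0.511]
ft_force: [-4.9, 2.7, 14.5]
opening: -0.0002
```

Emit:
jog_arm:
  commands:
    - [-0.015,0,0,0,0,0,0]
    - [-0.04,0,0,0,0,0,0]
    - [-0.08,0,0.01,0,0,0,0]
    - [-0.12,0,0.04,0,0,0,0]
    - [-0.14,0,0.06,0,0,0,0]

```text
time_s: 9.65
eef_pos: [0.4478, -0.2041, 0.2657]
eef_rot: [0.491, 0.512, 0.486, -0.51]
ft_force: [0.9, 0.0, 0.4]
opening: -0.0003
```

```bash
python3 n.py; python3 - <<'E'
from station import arm
import cv2,numpy as np
I=[]
for n in("scene","top","wrist"):
    s=arm.snapshot(n);cv2.imwrite(f"pics/{n}6.png",s["pixels"][:,:,::-1]);I.append(s["pixels"][:,:,::-1])
cv2.imwrite("pics/z6.png",cv2.resize(np.hstack(I[:2]),(800,300)))
E
```

```text
9.65 [ 0.4478 -0.2041  0.2657] [[0.01, 1.0, -0.05], [-0.0, -0.05, -1.0], [-1.0, 0.01, 0.0]] [0.9 0.  0.4] -0.0003486564554800787
[-0.29379657  0.15612335 -0.3861242 ]
```

View pics/z6.png

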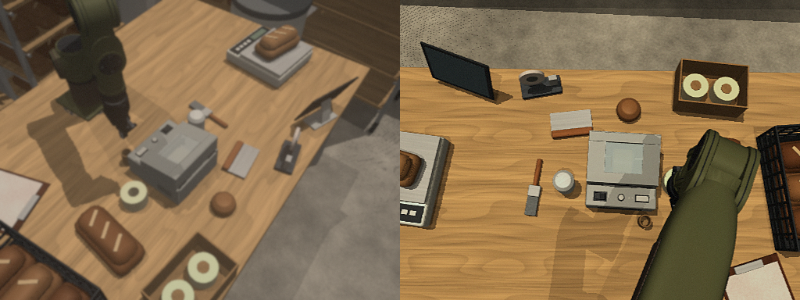

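View pics/wrist6.png

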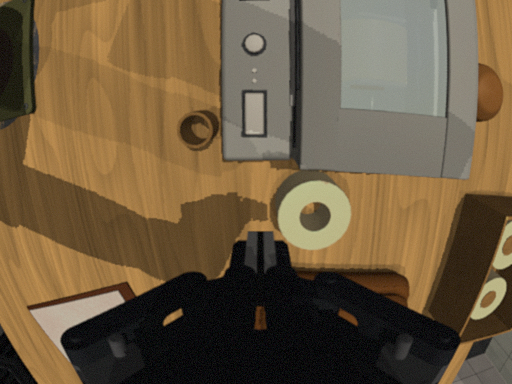

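```bash
python3 - <<'E'
from h import *
import cv2
S=cam("scene0");T=cam("top0")
yaw=-.04;ex=np.array([np.cos(yaw),np.sin(yaw),0]);ey=np.array([-np.sin(yaw),np.cos(yaw),0]);o=np.array([.4519,-.0746,0])+.088*ex
a=cv2.imread("pics/scene6.png");b=cv2.imread("pics/top6.png")
out=[]
for im,C,(x0,y0) in((a,S,(150,130)),(b,T,(230,150))):
    z=cv2.resize(im[y0:y0+130,x0:x0+130],None,fx=3,fy=3,interpolation=cv2.INTER_CUBIC)
    for ang,col in((0,(0,0,255)),(.075,(0,255,0))):
        r=np.hypot(.158,.036);f=np.arctan2(.036,.158)+ang
        q=[proj(C,o+.11*ex-r*np.cos(f)*ex+s*.115*ey+np.array([0,0,.1+r*np.sin(f)])) for s in(-1,1)]
        q=[tuple(int(v) for v in (p-np.array([x0,y0])+.5)*3) for p in q];[cv2.circle(z,p,3,col,1) for p in q]
    out.append(z)
cv2.imwrite("pics/z7.png",np.hstack(out))
E
```

```text
(no output)
```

View pics/z7.png

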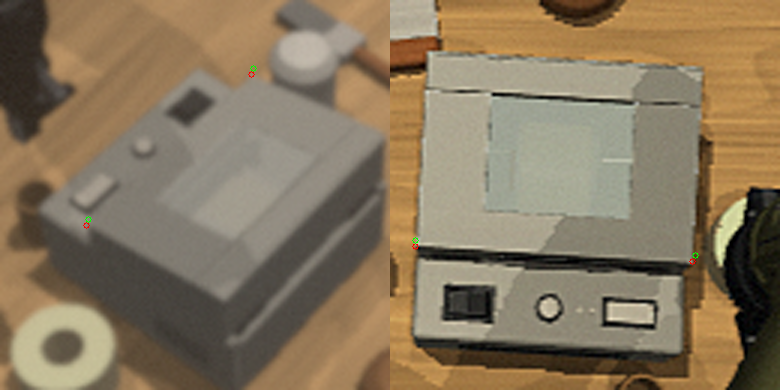

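```bash
python3 -c "
from station import arm
print(arm.hand_in())"
```

```text
the job is handed in; nothing more can be done
None
```

I shut the lid, switched the power on and pressed and released the feed key. I handed the job in at about 10 s of the 42 s allowed; the hand-in reports no verdict.

- **Lid:** I swung it down with the closed fingertips behind its outer face. I then pressed near the front edge until it met a hard stop, at 36 N with the fingertips at z = 0.141 m. In the last scene and top views its front corners lie nearer the drawn "shut" marks than the "on the catches" ones. They are a few pixels off the marks, so the stop is the stronger evidence that it latched.
- **Rocker:** I pressed its left end to 0.105 m and it stopped at 19 N. The wrist picture afterwards shows its right end standing up, so it is on.
- **Feed key:** I pressed it to a stop about 4 mm down. A further push took the force from 10 to 14.5 N with almost no movement. The key looks up again in the last pictures.
- **Everything else:** The tool never went near the pause key. By eye, the loose things visible in the last pictures stand where they were; I did not measure their shifts. The arm ended clear, with under 1 N on the tool.

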